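# Close the carton magazine and set its stop to the click

## Task

Lay the loose hold-down bar, handle up, across the two saddle posts of the carton magazine, centred over the stack, lower it into the saddles and let go of it. Then take the knob of the stop on the front rail and slide it along the rail until its ball clicks into the notch beside the index tab, without running past it, and finish there still gripping the knob, so that a colleague can tighten the stop. Leave everything else on the table where it is.

Things in the scene. Friction and masses are not known exactly. Their poses are not given: they have to be found in the camera images.
- bar: The hold-down bar, loose, starts lying on the table: aluminium bar 20 (x) x 240 (y, its length) x 14 mm, with a black handle block 20 (x) x 50 (y) x 26 mm on the middle of its top (40 mm high in all); 0.3 kg or so. Origin: centre of its underside; z up. Both ends are alike.
- jig: The carton magazine, fixed: plywood base 250 (x) x 330 (y) x 12 mm. Origin on the table, z up, +y along the rail. At x = +60 mm a stack of flat cartons (130 x 140 mm, top at z = 42 mm) lies between two steel posts at y = -90 and +90 mm. The rail (36 mm wide, 320 mm long) runs along y at x = -85 mm, on the side that faces the robot; its running face is 34 mm above the table.
- saddles (a point): Midway between the two saddles, at their floors' height (62 mm above the table), axes as the magazine's. Each saddle is a slot in a post top, 26 mm wide in x, open along y and upwards, 24 mm long in y, with cheeks 14 mm high and 7 mm thick; slots 180 mm apart centre to centre. The bar's origin belongs here, its length along y.
- stop: The stop on the rail: aluminium carriage 36 (x) x 46 (y) mm, top 14 mm above the origin; a stop plate on its +x side reaches x = +50 mm, 32 mm high. Origin: its middle, on the running face; axes as the magazine's. It slides along y only, 90 mm either way of the rail's middle, with about 2 N of friction (somewhat more when moved fast). It starts on the -y side of the notch: slide it to +y.
- knob (a point): The stop's upright square black knob, 22 x 22 mm and 40 mm high, on the middle of the carriage; this point is at the centre of its top, 54 mm above the stop's origin (88 mm above the table).
- notch (a point): The notch: a 9 mm wide groove across the bright strip in the rail, at the running face, axes as the magazine's; it lies elsewhere along the rail each time. A steel index tab 6 mm wide and 15 mm high marks it at x = -30 mm. A sprung ball under the stop's middle drops 2 mm into it when the stop's origin is here; pushing it out again to either side takes about 9 N.
- carton: Bystander, to be left alone: closed cardboard carton 110 x 80 x 60 mm. Origin: centre of its underside.
- tape_roll: Bystander, to be left alone: roll of amber tape lying flat, 90 mm across, 48 mm high. Origin: centre of its underside.
- label_roll: Bystander, to be left alone: roll of white labels lying flat, 100 mm across, 50 mm high. Origin: centre of its underside.
- cutter: Bystander, to be left alone: closed grey utility cutter 155 mm long. Origin: centre of its underside.
- scanner: Bystander, to be left alone: hand scanner lying on its side, 155 mm long, 35 mm high. Origin: centre of its underside.
- stapler: Bystander, to be left alone: stapler 150 mm long, 46 mm high. Origin: centre of its underside.
Not all that is in view belongs to the job. What is shaped like the bar but red is not meant.

How it is judged:
By the outcome, as a careful person would: the job done as asked, in the order asked, and still so for the second after the job is handed in, while the arm keeps its last pose, push and grip.
It also fails if it takes over 53 s, if anything falls off the work surface, if the arm or the gripper's body presses on something with over 40 N, if the wrist force passes 120 N, or if a joint passes its speed limit or range.

## Robot

A 7-joint arm with a two-finger parallel gripper is mounted at the origin on the work surface. World frame = base frame: x ahead of the robot, y to its left, z up, the work surface at z = 0. Lengths are in m, angles in rad, forces in N, time in s.
With the tool pointing down it reaches from about 0.4 to 0.85 m from the base axis. Payload 4.5 kg.
Tool frame: the origin (TCP) lies midway between the tips of the shut fingers; the grasp point (between the pads) lies tcp_to_grasp behind it (tcp_to_grasp is the distance from the TCP to the grasp point, in m); z points along the fingers, y is the line along which they close (so a half turn about z gives the same grasp; the last joint's range is limited). The gripper opens to 88 mm and grips with 3 to 60 N. Pads are 18 mm wide; open, the fingers measure 123 mm over their backs; the gripper's body (75 mm by 187 mm) begins 45 mm behind the grasp point.
Start: joints at [1.137, 0.689, -0.195, 1.565, 0.157, 0.902, -0.215], TCP at [0.282, -0.558, 0.239] pointing down, gripper open.
Joint ranges: [-3.01, 3.01], [-0.46, 2.08], [-1.47, 1.51], [0.13, 2.56], [-1, 4.14], [0.04, 2.09], [-2.66, 2.66]. Speed limits (rad/s): [2.57, 2.57, 3.14, 3.14, 3.14, 3.14, 3.14].

## Interface

Orientations are given as a 3x3 rotation matrix whose columns are the frame's x, y, z axes.
In Python, from bench import * gives the robot as it stands.
- The arm moves only by the tool carry_out, never from a script. Its argument "series" is a list of rows, each an object with "xyz": the shift along the tool's x, y, z in cm, a list of three; "twist": the turn, a rotation vector about the tool's x, y, z in degrees, a list of three; "claw": the opening, from 0 (shut) to 1 (fully open). In form: [{"xyz": [tx, ty, tz], "twist": [rx, ry, rz], "claw": claw}, ...]. A call has exactly 8 rows; each row shifts and turns the commanded pose from where the row before left it, along the tool's axes as they then stand; what a row does not reach is not made up. A row lasts 1/8 s, in which the tool goes at most 62.5 mm and 10.7 degrees, less where a joint would pass 70% of its speed; a pose out of reach is approached as far as the arm can. A call is refused whole if a number of a shift passes 6.25 or a number of a turn 10.7, either way. A call with a gripper value outside its range is refused whole. The fingers move at their own pace and stop on an object; "force" is the grip in N (left out, the last holds). Time passes only in rows, so rows that do not move let the fingers close, or fill a call up. It gives the time, the measured TCP pose, the force, the opening and the grip force at its end, in the units of the state.
- read_state(): the state, without advancing time (a new reading comes with each control period).
- snapshot(name): name is "scene" or "top" or "wrist"; returns a dict with "frame" (480x640x3 uint8, blue, green, red), "camera_matrix" (3x3 intrinsics, pixels), "k1" (the pictures are not rectified: a ray, as slopes to the right and down, at radius r is drawn at 1 + k1 r^2 times it, then the intrinsics apply), "pose" (4x4, takes a point from camera to world coordinates). Camera axes: x right, y down, z forward; pixel columns grow to the right and rows downward; lengths in m; the calibration is good to about 2 mm. A picture is of the moment at which its call begins. There is no depth.
- close_job(): hands the job in; it is judged then, once.
Trained networks look in the newest picture that a camera, given by its name, has taken for a name from the list of things; names that differ only in an ending like _2 or _b are one class to them, and where a whole thing is asked for, a point or a joint stands for the part that bears it (a point fixed in the world has none). Each returns a list of dicts, best first, with "confidence" (0 to 1); they miss things now and then, are a little off and sometimes report something else, mostly with a low value. They report only what shows in the picture. A call takes as long as a camera call. They do not tell look-alikes from the thing itself.
- outline_of(camera, name): "region" (480x640 bool, what is visible of it) and "pixel" ([column, row] in pixels, amid what is visible of it).
The state is a dict: "t": time; "joint_positions": joint angles; "dq": joint speeds; "joint_torque": joint torques, N m; "eef_pos": TCP position; "eef_rot": TCP orientation; "ft_force": force on the tool from outside, world axes, zero at the start; "ft_torque": the same for the moment, N m; "gripper_width": opening from 0.0 (shut) to 1.0 (fully open); "grasp_force": force on a finger pad.
Only numpy, scipy, OpenCV 4.12 (cv2) and the standard library are available. Lean on these libraries where they do the work, as an engineer would, in place of code of your own. Each camera call takes 0.05 s, during which the arm holds its last target. There are 200 camera calls.

## Working session

There is one attempt and no reset: what is moved stays moved. The work goes in short steps, Python scripts to look and compute and a tool call to move; the robot and the scene stay as the last step left them, time stands still between calls to the robot, and variables do not carry over. Pictures are saved under pics/ and viewed, at most 11 in all, crops included, and the job is handed in when it is done.

Besides the shell and the picture viewer there is one more tool, called after "Emit:" by a JSON object that holds its "name" and its "arguments". carry_out: Moves the arm, as the interface text tells. Its arguments: {"type":"object","properties":{"series":{"type":"array","items":{"type":"object","properties":{"xyz":{"type":"array","items":{"type":"number"}},"twist":{"type":"array","items":{"type":"number"}},"claw":{"type":"number"}}}},"force":{"type":"number"}},"required":["series"]}

```bash
mkdir -p pics; ls; cat > h.py <<'E'
from bench import *
import numpy as np, cv2
def save(s,n): cv2.imwrite('pics/'+n+'.png', s['frame'])
def ray(s,px):
    K=s['camera_matrix'];k=s['k1'];p=np.array([(px[0]-K[0,2])/K[0,0],(px[1]-K[1,2])/K[1,1]])
    u=p.copy()
    for _ in range(30): u=p/(1+k*(u@u))
    P=np.array(s['pose']);return P[:3,3],P[:3,:3]@np.r_[u,1]
def at(s,px,z):
    o,d=ray(s,px);return (o+d*(z-o[2])/d[2])
def proj(s,X):
    P=np.array(s['pose']);c=P[:3,:3].T@(np.array(X)-P[:3,3]);u=c[:2]/c[2];u=u*(1+s['k1']*(u@u))
    K=s['camera_matrix'];return np.array([K[0,0]*u[0]+K[0,2],K[1,1]*u[1]+K[1,2]])
E
python3 - <<'E'
from h import *
S={}
for c in ('scene','top'):
    s=snapshot(c);save(s,c+'0');S[c]=s
    print(c,np.round(s['pose'],3).tolist(),np.round(s['camera_matrix'],1).tolist(),s['k1'])
    for n in ('bar','jig','stop','knob','notch','saddles'):
        try:
            for r in outline_of(c,n)[:3]:
                px=r['pixel'];print(c,n,round(r['confidence'],2),np.round(px),r['region'].sum(),np.round(at(s,px,0.04),3))
        except Exception as e: print(n,e)
print(read_state())
E
```

```text
pics
scene [[0.702, 0.436, -0.563, 1.501], [0.712, -0.404, 0.575, -1.013], [0.023, -0.804, -0.594, 1.082], [0.0, 0.0, 0.0, 1.0]] [[560.2, 0.0, 320.1], [0.0, 560.2, 238.8], [0.0, 0.0, 1.0]] 0.007985594308032234
scene bar 0.94 [355. 176.] 344 [0.326 0.361 0.04 ]
scene bar 0.76 [385. 212.] 370 [0.555 0.262 0.04 ]
scene jig 0.6 [317. 265.] 5832 [ 0.6   -0.104  0.04 ]
scene stop 0.85 [286. 250.] 285 [ 0.486 -0.123  0.04 ]
scene knob 0.67 [282. 248.] 242 [ 0.469 -0.126  0.04 ]
scene notch 0.78 [305. 235.] 321 [ 0.47  -0.028  0.04 ]
scene saddles 0.77 [316. 263.] 5738 [ 0.594 -0.1    0.04 ]
top [[-0.02, -0.996, 0.084, 0.407], [-1.0, 0.021, 0.013, -0.062], [-0.014, -0.084, -0.996, 1.691], [0.0, 0.0, 0.0, 1.0]] [[525.7, 0.0, 321.2], [0.0, 525.7, 242.4], [0.0, 0.0, 1.0]] -0.08558886508832676
top bar 0.81 [211. 257.] 533 [0.508 0.308 0.04 ]
top bar 0.57 [184. 320.] 595 [0.312 0.396 0.04 ]
top stop 0.5 [355. 262.] 193 [ 0.485 -0.147  0.04 ]
top stop 0.41 [279. 161.] 234 [0.812 0.09  0.04 ]
top knob 0.69 [352. 262.] 131 [ 0.483 -0.136  0.04 ]
top notch 0.73 [316. 270.] 382 [ 0.461 -0.024  0.04 ]

[... 267 characters left out ...]
95444e-05, -3.12733116e-04,  1.11921423e-03, -2.76098119e-04,
       -2.69311422e-04,  3.01716851e-04,  8.86259954e-04]), 'joint_torque': array([-5.16399723e-04, -5.27352941e+01, -1.26698401e+00, -1.53714985e+01,
       -5.19369193e-02, -6.03775716e-04,  2.82119322e-05]), 'eef_pos': array([ 0.28187966, -0.55786036,  0.23875256]), 'eef_rot': array([[ 8.92537082e-01,  4.50973999e-01,  9.35331056e-05],
       [ 4.50974006e-01, -8.92537081e-01, -6.75447870e-05],
       [ 5.30208223e-05,  1.02467226e-04, -9.99999993e-01]]), 'ft_force': array([ 0.00499142,  0.48409735, -0.04892846]), 'ft_torque': array([ 0.02563346, -0.01010414,  0.00635326]), 'grasp_force': 0.0, 'gripper_width': 1.00062059656219}
```

View pics/top0.png

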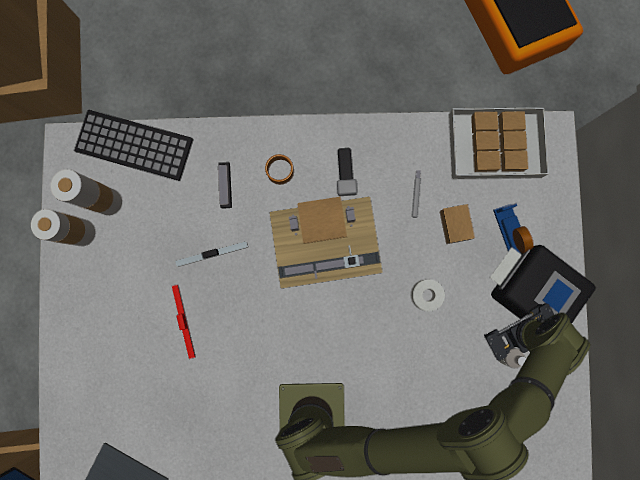

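View pics/scene0.png

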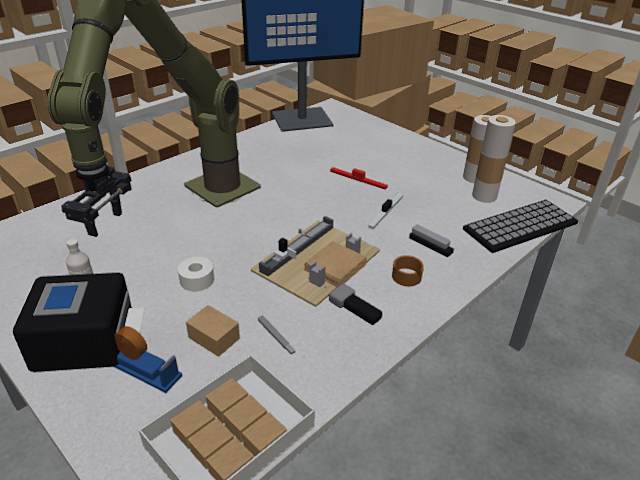

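```bash
python3 -c "
from h import *
print(tcp_to_grasp)"; python3 -c "
import bench;print([n for n in dir(bench) if n[0]!='_'])"
```

```text
0.0187
['IKError', 'close_job', 'outline_of', 'read_state', 'snapshot', 'tcp_to_grasp']
```

```bash
cat >> h.py <<'E'
def rect(s,r,z):
    m=r['region'].astype(np.uint8);c=max(cv2.findContours(m,cv2.RETR_EXTERNAL,cv2.CHAIN_APPROX_NONE)[0],key=cv2.contourArea)[:,0]
    w=np.array([at(s,p,z)[:2] for p in c])
    (cx,cy),(a,b),ang=cv2.minAreaRect((w*1000).astype(np.float32))
    if a<b: ang+=90;a,b=b,a
    return np.round([cx,cy,a,b,(ang+90)%180-90],1)   # long axis direction deg from world x
E
python3 - <<'E'
from h import *
s=snapshot('top')
for n,z in (('bar',.012),('jig',.012),('knob',.088),('notch',.034),('stop',.06)):
    for r in outline_of('top',n)[:2]: print(n,r['confidence'],rect(s,r,z))
# manual
for n,px,z in (('bar end',(177,264),.014),('bar end',(248,244.5),.014),('handle',(210,254),.04),('jc',(270,211),.012),('jc',(371,197),.012),('jc',(382,272),.012),('jc',(282,288),.012),('knob',(351.5,261),.088)):
    print(n,np.round(at(s,px,z)[:2]*1000,1))
E
```

```text
bar 0.84 [521.  315.  236.   24.5 -76.1]
bar 0.7 [304.5 408.  237.9  31.9  14.3]
jig 0.71 [557.1 -53.9 331.  266.3 -82.2]
knob 0.73 [ 486.9 -131.5   47.4   38.1  -78.7]
knob 0.41 [730.6 256.1 144.1  38.7   2.9]
notch 0.89 [465.5  32.   86.6  24.8 -79.8]
stop 0.56 [736.3 262.9 146.5  42.8   1.9]
stop 0.54 [ 487.9 -134.    47.    40.   -83.1]
bar end [489.3 425.7]
bar end [547.6 194.5]
handle [517.8 312. ]
jc [654.9 122.6]
jc [ 693.4 -204.5]
jc [ 450.8 -232.8]
jc [406.3  87.2]
knob [ 484.3 -133. ]
```

```bash
cat >> h.py <<'E'
from scipy.spatial.transform import Rotation as Ro
def Rd(a):
    a=np.radians(a);c,s=np.cos(a),np.sin(a);return np.array([[-s,c,0],[c,s,0],[0,0,-1.]])
def plan(xyz,a,n,p0=None,R0=None):
    """rows from the present pose to xyz (m), tool y at angle a deg (down)"""
    st=read_state();p=np.array(st['eef_pos'] if p0 is None else p0);R=np.array(st['eef_rot'] if R0 is None else R0)
    rv=Ro.from_matrix(R.T@Rd(a)).as_rotvec()/n;d=(np.array(xyz)-p)/n
    for i in range(n):
        t=R.T@d*100;print(np.round(t,2).tolist(),np.round(np.degrees(rv),2).tolist());R=R@Ro.from_rotvec(rv).as_matrix()
E
python3 - <<'E'
from h import *
plan((.49,-.10,.30),11,16)
E
```

```text
[2.45, -1.97, -0.38] [0.0, 0.0, -4.64]
[2.6, -1.76, -0.38] [0.0, 0.0, -4.64]
[2.74, -1.55, -0.38] [0.0, 0.0, -4.64]
[2.85, -1.32, -0.38] [0.0, 0.0, -4.64]
[2.95, -1.09, -0.38] [0.0, 0.0, -4.64]
[3.03, -0.84, -0.38] [0.0, 0.0, -4.64]
[3.09, -0.6, -0.38] [0.0, 0.0, -4.64]
[3.12, -0.34, -0.38] [0.0, 0.0, -4.64]
[3.14, -0.09, -0.38] [0.0, 0.0, -4.64]
[3.14, 0.16, -0.38] [0.0, 0.0, -4.64]
[3.12, 0.42, -0.38] [0.0, 0.0, -4.64]
[3.07, 0.67, -0.38] [0.0, 0.0, -4.64]
[3.01, 0.91, -0.38] [0.0, 0.0, -4.64]
[2.92, 1.15, -0.38] [0.0, 0.0, -4.64]
[2.82, 1.39, -0.38] [0.0, 0.0, -4.64]
[2.7, 1.61, -0.38] [0.0, 0.0, -4.64]
```

Emit:
{"name": "carry_out", "arguments": {"series": [{"xyz": [2.45,-1.97,-0.4],"twist": [0,0,-4.64],"claw": 1},{"xyz": [2.6,-1.76,-0.4],"twist": [0,0,-4.64],"claw": 1},{"xyz": [2.74,-1.55,-0.4],"twist": [0,0,-4.64],"claw": 1},{"xyz": [2.85,-1.32,-0.4],"twist": [0,0,-4.64],"claw": 1},{"xyz": [2.95,-1.09,-0.4],"twist": [0,0,-4.64],"claw": 1},{"xyz": [3.03,-0.84,-0.4],"twist": [0,0,-4.64],"claw": 1},{"xyz": [3.09,-0.6,-0.4],"twist": [0,0,-4.64],"claw": 1},{"xyz": [3.12,-0.34,-0.4],"twist": [0,0,-4.64],"claw": 1}]}}

```text
t: 2.0
eef_pos: [0.3866, -0.3272, 0.271]
eef_rot: [[0.435, 0.9, 0.0], [0.9, -0.435, -0.0], [-0.0, 0.0, -1.0]]
ft_force: [0.2, -0.4, -0.2]
gripper_width: 1.002
grasp_force: 0.0
```

Emit:
{"name": "carry_out", "arguments": {"series": [{"xyz": [3.14,-0.09,-0.4],"twist": [0,0,-4.64],"claw": 1},{"xyz": [3.14,0.16,-0.4],"twist": [0,0,-4.64],"claw": 1},{"xyz": [3.12,0.42,-0.4],"twist": [0,0,-4.64],"claw": 1},{"xyz": [3.07,0.67,-0.4],"twist": [0,0,-4.64],"claw": 1},{"xyz": [3.01,0.91,-0.4],"twist": [0,0,-4.64],"claw": 1},{"xyz": [2.92,1.15,-0.4],"twist": [0,0,-4.64],"claw": 1},{"xyz": [2.82,1.39,-0.4],"twist": [0,0,-4.64],"claw": 1},{"xyz": [2.7,1.61,-0.4],"twist": [0,0,-4.64],"claw": 1}]}}

```text
t: 3.0
eef_pos: [0.4901, -0.0982, 0.303]
eef_rot: [[-0.196, 0.981, 0.0], [0.981, 0.196, -0.0], [-0.0, 0.0, -1.0]]
ft_force: [0.0, -0.1, -0.4]
gripper_width: 1.003
grasp_force: 0.0
```

```bash
python3 - <<'E'
from h import *
st=read_state();print(st['t'],st['eef_pos'],st['joint_positions'],np.degrees(np.arctan2(st['eef_rot'][1,1],st['eef_rot'][0,1])))
s=snapshot('wrist');save(s,'wrist1');print(np.round(s['pose'],3).tolist(),s['camera_matrix'].tolist(),s['k1'])
plan((.519,.311,.16),14.1,8)
E
```

```text
3.0 [ 0.4900631  -0.09822361  0.30304034] [ 0.49268271  0.48643176 -0.59560613  1.83654224  0.33641023  0.92013193
 -0.05822751] 11.316039558528567
[[0.981, 0.189, 0.052, 0.477], [0.196, -0.947, -0.255, -0.033], [0.001, 0.26, -0.966, 0.45], [0.0, 0.0, 0.0, 1.0]] [[373.4844037748167, 0.0, 315.3761939165596], [0.0, 373.4844037748167, 237.14715380311856], [0.0, 0.0, 1.0]] -0.05279382931140578
[4.87, 1.35, 1.82] [0.04, -0.02, -0.29]
[4.86, 1.38, 1.82] [0.04, -0.02, -0.29]
[4.86, 1.4, 1.81] [0.04, -0.02, -0.29]
[4.85, 1.43, 1.81] [0.04, -0.02, -0.29]
[4.84, 1.45, 1.81] [0.04, -0.02, -0.29]
[4.84, 1.48, 1.81] [0.04, -0.02, -0.29]
[4.83, 1.5, 1.8] [0.04, -0.02, -0.29]
[4.82, 1.53, 1.8] [0.04, -0.02, -0.29]
```

View pics/wrist1.png

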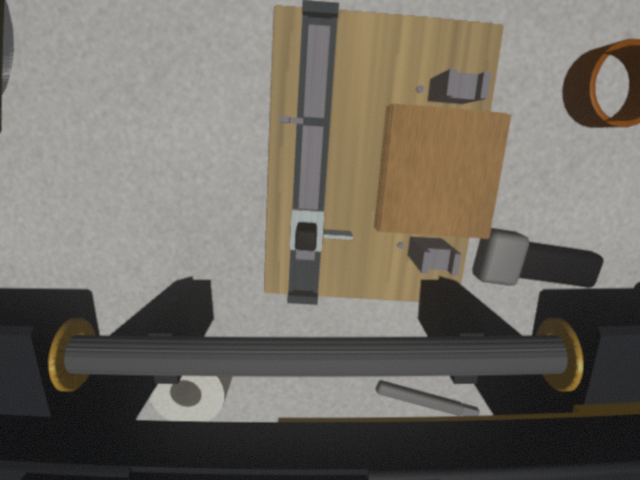

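```bash
cat >> h.py <<'E'
from scipy.optimize import least_squares
def fitpose(s,pts,g):
    """pts: [(pixel,(x,y,z) local)] -> world x,y,yaw"""
    def W(q,l): c,n=np.cos(q[2]),np.sin(q[2]);return np.array([q[0]+c*l[0]-n*l[1],q[1]+n*l[0]+c*l[1],l[2]])
    f=lambda q:np.concatenate([proj(s,W(q,l))-p for p,l in pts])
    r=least_squares(f,g,loss='soft_l1');return r.x,f(r.x).reshape(-1,2)
def local(q,w):
    c,n=np.cos(q[2]),np.sin(q[2]);d=np.array(w[:2])-q[:2];return np.array([c*d[0]+n*d[1],-n*d[0]+c*d[1]])
E
python3 - <<'E'
from h import *
s=snapshot('wrist')
P=[((275,6),(-.125,.165,.012)),((502,23),(.125,.165,.012)),((264,293),(-.125,-.165,.012)),
((390,104),(-.005,.07,.042)),((510,114),(.125,.07,.042)),((491,238),(.125,-.07,.042)),((376,230),(-.005,-.07,.042))]
q,r=fitpose(s,P,[.55,-.055,.136]);print(q,np.degrees(q[2]));print(np.round(r,1))
for n,px,z in (('notch',(313,123),.034),('knobtop',(306,236),.088),('tab',(292,120),.045)): print(n,local(q,at(s,px,z))*1000)
for n,z in (('stop',.048),('notch',.034),('saddles',.012)):
    for o in outline_of('wrist',n)[:2]: print(n,o['confidence'],o['pixel'],rect(s,o,z),local(q,at(s,o['pixel'],z))*1000)
# dump rail profile along strip
f=cv2.cvtColor(s['frame'],cv2.COLOR_BGR2GRAY)
for y in np.arange(-.12,.121,.003):
    c,n=np.cos(q[2]),np.sin(q[2]);w=[q[0]-c*.085-n*y,q[1]-n*.085+c*y,.034];u=proj(s,w);print(int(round(y*1000)),f[int(round(u[1])),int(round(u[0]))],end=' | ')
E
```

```text
[ 0.56272565 -0.0457194   0.15238709] 8.731137048279336
[[ 3.6 -0.1]
 [ 6.7  0.1]
 [ 6.6  1.4]
 [-1.9 -1.4]
 [-1.1 -2.8]
 [-3.3  0.3]
 [-0.3  2.5]]
notch [-82.09664149  45.27470838]
knobtop [-83.26258607 -66.06484946]
tab [-104.08022097   46.72136339]
stop 0.68 [307.1, 237.8] [ 504.1 -131.2   69.8   48.     7.6] [-82.20503621 -78.61967478]
stop 0.67 [378.3, 156.5] [557.2 -52.9 320.  252.7 -82.2] [-11.16408839  14.43885621]
notch 0.91 [310.5, 119.8] [464.1  24.3 104.7  45.3  81.7] [-84.94217305  48.43747997]
saddles 0.92 [376.8, 158.7] [564.4 -56.1 348.  274.9 -82.6] [-6.43907347 10.49746172]
-120 69 | -117 74 | -114 86 | -111 117 | -108 119 | -105 112 | -102 62 | -99 51 | -96 51 | -93 51 | -90 54 | -87 56 | -84 58 | -81 50 | -78 39 | -75 39 | -72 41 | -69 138 | -66 170 | -63 166 | -60 167 | -57 158 | -54 101 | -51 120 | -48 118 | -45 119 | -42 120 | -39 120 | -36 119 | -33 120 | -30 121 | -27 119 | -24 120 | -21 120 | -18 118 | -15 119 | -12 122 | -9 122 | -6 120 | -3 122 | 0 120 | 3 121 | 6 120 | 9 121 | 12 118 | 15 121 | 18 121 | 21 122 | 24 120 | 27 120 | 30 121 | 33 120 | 36 115 | 39 73 | 42 72 | 45 82 | 48 120 | 51 119 | 54 119 | 57 120 | 60 120 | 63 119 | 66 120 | 69 118 | 72 119 | 75 117 | 78 119 | 81 118 | 84 119 | 87 120 | 90 118 | 93 118 | 96 116 | 99 119 | 102 117 | 105 118 | 108 120 | 111 119 | 114 119 | 117 119 | 120 119 |
```

Emit:
{"name": "carry_out", "arguments": {"series": [{"xyz": [4.85,1.36,1.8],"twist": [0,0,-0.3],"claw": 1},{"xyz": [4.85,1.38,1.8],"twist": [0,0,-0.3],"claw": 1},{"xyz": [4.85,1.4,1.8],"twist": [0,0,-0.3],"claw": 1},{"xyz": [4.85,1.43,1.8],"twist": [0,0,-0.3],"claw": 1},{"xyz": [4.85,1.45,1.8],"twist": [0,0,-0.3],"claw": 1},{"xyz": [2.6,0.75,0],"twist": [0,0,-0.3],"claw": 1},{"xyz": [0,0,0],"twist": [0,0,-0.3],"claw": 1},{"xyz": [0,0,0],"twist": [0,0,-0.3],"claw": 1}]}}

```text
t: 4.25
eef_pos: [0.5115, 0.176, 0.2125]
eef_rot: [[-0.23, 0.973, -0.0], [0.973, 0.23, -0.003], [-0.002, -0.001, -1.0]]
ft_force: [-0.9, -0.6, 0.1]
gripper_width: 1.003
grasp_force: 0.0
```

```bash
python3 - <<'E'
from h import *
st=read_state();print(st['t'],st['eef_pos'],np.degrees(np.arctan2(st['eef_rot'][1,1],st['eef_rot'][0,1])))
s=snapshot('wrist');save(s,'wrist2')
for o in outline_of('wrist','bar')[:3]: print(o['confidence'],o['pixel'],rect(s,o,.014))
E
```

```text
4.25 [0.51146557 0.17598703 0.2125084 ] 13.289894227079891
0.77 [360.3, 89.2] [531.7 278.9 164.2  25.6 -75.6]
0.21 [318.2, 330.2] [530.3  83.1 234.6  79.3  13. ]
```

View pics/wrist2.png

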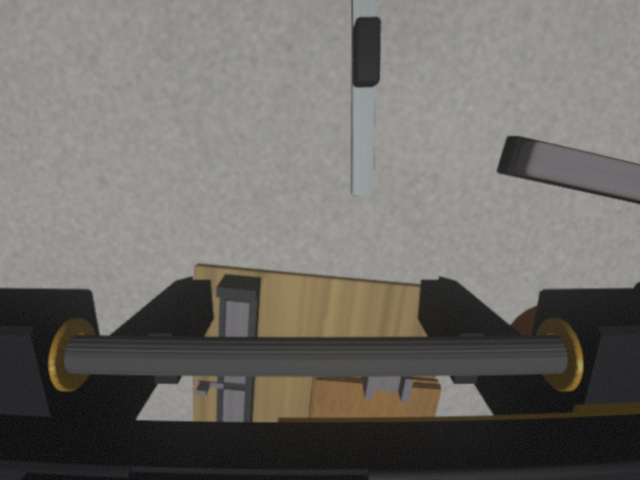

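```bash
python3 - <<'E'
from h import *
s=snapshot('wrist')
f=cv2.cvtColor(s['frame'],cv2.COLOR_BGR2GRAY).astype(int)
for r in (100,140,180): print(r,f[r,344:384].tolist())
print(f[180:206,361].tolist())
print('handle row45',f[45,346:390].tolist()); print('col369',f[8:96,369].tolist())
E
```

```text
100 [149, 149, 148, 148, 149, 147, 129, 105, 119, 141, 152, 155, 156, 156, 153, 154, 154, 154, 153, 154, 154, 152, 153, 151, 153, 153, 153, 151, 151, 143, 133, 139, 146, 148, 149, 149, 149, 150, 153, 154]
140 [150, 150, 149, 152, 150, 147, 129, 106, 121, 144, 152, 158, 156, 157, 157, 156, 154, 154, 155, 154, 154, 155, 156, 151, 152, 154, 151, 152, 148, 144, 140, 146, 150, 151, 151, 151, 151, 150, 150, 150]
180 [155, 154, 154, 154, 153, 145, 124, 110, 135, 149, 153, 157, 155, 155, 155, 154, 155, 155, 157, 155, 155, 154, 152, 153, 152, 150, 150, 149, 145, 144, 150, 150, 152, 150, 146, 146, 144, 144, 145, 149]
[155, 155, 157, 155, 157, 156, 156, 155, 154, 155, 155, 156, 155, 155, 152, 149, 146, 145, 149, 148, 146, 146, 147, 146, 150, 150]
handle row45 [146, 145, 148, 146, 130, 95, 59, 41, 35, 38, 43, 45, 49, 48, 50, 49, 51, 49, 50, 49, 49, 49, 46, 47, 45, 50, 47, 50, 49, 47, 47, 47, 48, 77, 116, 141, 146, 148, 149, 149, 149, 147, 148, 148]
col369 [147, 145, 144, 145, 146, 145, 147, 145, 135, 94, 53, 42, 43, 46, 44, 46, 47, 49, 45, 48, 46, 48, 47, 45, 46, 47, 49, 49, 48, 47, 46, 47, 49, 48, 50, 48, 51, 47, 48, 51, 48, 50, 48, 47, 50, 49, 47, 50, 49, 52, 49, 50, 50, 51, 51, 50, 49, 51, 50, 50, 52, 48, 51, 51, 52, 50, 52, 52, 51, 53, 53, 52, 51, 45, 42, 40, 40, 40, 53, 96, 138, 150, 151, 151, 152, 152, 152, 153]
```

```bash
python3 - <<'E'
from h import *
s=snapshot('wrist')
a=at(s,(362.9,100),.014);b=at(s,(361.8,180),.014);e=at(s,(361.7,195),.014)
print('bar axis',a[:2],b[:2],'width',np.linalg.norm((at(s,(373.5,100),.014)-at(s,(352.5,100),.014))))
d=(a-b)[:2];d/=np.linalg.norm(d);print('yaw',np.degrees(np.arctan2(-d[0],d[1])))
h=[at(s,(369,17.2),.04)[:2],at(s,(369,80.5),.04)[:2]];print('handle len',np.linalg.norm(h[0]-h[1]))
print('handle c',np.mean(h,0),at(s,(367,48),.04),'from end',e[:2]+d*.12)
plan((.519,.311,.15),14.1,4)
E
```

```text
bar axis [0.52998728 0.28101342] [0.54712515 0.21300514] width 0.01845748512867929
yaw 14.143873632561963
handle len 0.04683992760846305
handle c [0.52235294 0.31626396] [0.52055431 0.31679862 0.04      ] from end [0.52132214 0.31590132]
[3.22, 0.95, 1.57] [-0.0, 0.02, -0.2]
[3.22, 0.96, 1.57] [-0.0, 0.02, -0.2]
[3.21, 0.97, 1.57] [-0.0, 0.02, -0.2]
[3.21, 0.99, 1.57] [-0.0, 0.02, -0.2]
```

```bash
python3 - <<'E'
from h import *
plan((.521,.3155,.09),14.1,5)
E
```

```text
[2.66, 0.82, 2.45] [-0.0, 0.01, -0.16]
[2.65, 0.83, 2.45] [-0.0, 0.01, -0.16]
[2.65, 0.84, 2.45] [-0.0, 0.01, -0.16]
[2.65, 0.84, 2.46] [-0.0, 0.01, -0.16]
[2.65, 0.85, 2.46] [-0.0, 0.01, -0.16]
```

Emit:
{"name": "carry_out", "arguments": {"series": [{"xyz": [2.66,0.82,2.45],"twist": [0,0,-0.16],"claw": 1},{"xyz": [2.66,0.83,2.45],"twist": [0,0,-0.16],"claw": 1},{"xyz": [2.65,0.84,2.45],"twist": [0,0,-0.16],"claw": 1},{"xyz": [2.65,0.84,2.45],"twist": [0,0,-0.16],"claw": 1},{"xyz": [2.65,0.85,2.45],"twist": [0,0,-0.16],"claw": 1},{"xyz": [0,0,0],"twist": [0,0,0],"claw": 0.8},{"xyz": [0,0,0],"twist": [0,0,0],"claw": 0.7},{"xyz": [0,0,0],"twist": [0,0,0],"claw": 0.7}]}}

```text
t: 5.45
eef_pos: [0.5213, 0.3159, 0.0912]
eef_rot: [[-0.244, 0.97, 0.001], [0.97, 0.244, -0.001], [-0.001, 0.001, -1.0]]
ft_force: [-0.0, -1.0, 0.5]
gripper_width: 0.708
grasp_force: 0.0
```

```bash
python3 - <<'E'
from h import *
st=read_state();print(st['t'],st['eef_pos'],np.degrees(np.arctan2(st['eef_rot'][1,1],st['eef_rot'][0,1])))
s=snapshot('wrist');save(s,'wrist3')
print('tcp px',proj(s,st['eef_pos']),'handle pred',proj(s,[.521,.3155,.04]))
plan((.521,.3155,.012),14.1,4)
E
```

```text
5.45 [0.52131363 0.31591543 0.09119512] 14.117473715824582
tcp px [314.98209212 297.78528797] handle pred [314.20050697 260.03186669]
[-0.01, -0.01, 1.98] [0.02, 0.01, 0.01]
[-0.01, -0.01, 1.98] [0.02, 0.01, 0.01]
[-0.01, -0.01, 1.98] [0.02, 0.01, 0.01]
[-0.01, -0.01, 1.98] [0.02, 0.01, 0.01]
```

View pics/wrist3.png

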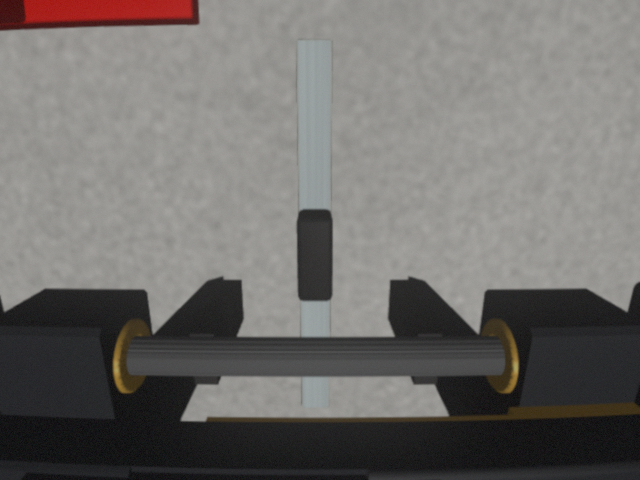

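```bash
python3 - <<'E'
from h import *
s=snapshot('wrist')
a=at(s,(314.5,40),.014);b=at(s,(315.5,402.5),.014);print(a,b,(a+b)/2,np.linalg.norm(a-b),np.degrees(np.arctan2(-(a-b)[0],(a-b)[1])))
f=cv2.cvtColor(s['frame'],cv2.COLOR_BGR2GRAY).astype(int)
print(f[204:216,315].tolist(),f[280:304,315].tolist(),f[392:412,315].tolist(),f[34:46,315].tolist())
E
```

```text
[0.49216866 0.43080044 0.014     ] [0.54999359 0.20355872 0.014     ] [0.52108113 0.31717958 0.014     ] 0.23448352770178674 14.276733704165364
[153, 153, 154, 152, 147, 125, 75, 45, 41, 45, 48, 41] [49, 49, 50, 49, 51, 51, 47, 50, 51, 49, 49, 48, 49, 49, 48, 49, 49, 50, 47, 47, 72, 116, 150, 158] [157, 156, 159, 158, 159, 158, 159, 157, 157, 157, 158, 159, 157, 157, 157, 156, 150, 152, 153, 152] [144, 143, 142, 145, 146, 146, 151, 152, 153, 154, 154, 154]
```

Emit:
{"name": "carry_out", "arguments": {"series": [{"xyz": [0,0,2],"twist": [0,0,0],"claw": 0.7},{"xyz": [0,0,2.5],"twist": [0,0,0],"claw": 0.7},{"xyz": [0,0,2.5],"twist": [0,0,0],"claw": 0.7},{"xyz": [0,0,0.8],"twist": [0,0,0],"claw": 0.5},{"xyz": [0,0,0],"twist": [0,0,0],"claw": 0.1},{"xyz": [0,0,0],"twist": [0,0,0],"claw": 0},{"xyz": [0,0,0],"twist": [0,0,0],"claw": 0},{"xyz": [0,0,0],"twist": [0,0,0],"claw": 0}], "force": 30}}

```text
t: 6.55
eef_pos: [0.5207, 0.3179, 0.013]
eef_rot: [[-0.246, 0.969, 0.001], [0.969, 0.246, 0.001], [0.0, 0.001, -1.0]]
ft_force: [-0.8, -0.6, 3.0]
gripper_width: 0.221
grasp_force: 30.0
```

Emit:
{"name": "carry_out", "arguments": {"series": [{"xyz": [0,0,0],"twist": [0,0,0],"claw": 0},{"xyz": [0,0,0],"twist": [0,0,0],"claw": 0},{"xyz": [0,0,-2],"twist": [0,0,0],"claw": 0},{"xyz": [0,0,-3],"twist": [0,0,0],"claw": 0},{"xyz": [0,0,-4],"twist": [0,0,0],"claw": 0},{"xyz": [0,0,-4],"twist": [0,0,0],"claw": 0},{"xyz": [0,0,-4],"twist": [0,0,0],"claw": 0},{"xyz": [0,0,0],"twist": [0,0,0],"claw": 0}]}}

```text
t: 7.55
eef_pos: [0.5216, 0.3189, 0.1857]
eef_rot: [[-0.246, 0.969, 0.005], [0.969, 0.246, 0.004], [0.003, 0.006, -1.0]]
ft_force: [0.9, 0.1, -3.4]
gripper_width: 0.224
grasp_force: 30.0
```

```bash
python3 - <<'E'
from h import *
st=read_state();print(st['t'],st['eef_pos'],st['ft_force'],st['ft_torque'],np.degrees(np.arctan2(st['eef_rot'][1,1],st['eef_rot'][0,1])))
s=snapshot('wrist');save(s,'wrist4')
f=cv2.cvtColor(s['frame'],cv2.COLOR_BGR2GRAY).astype(int)
print(f[20:120:1,315].tolist())
q=[.556,-.051,.1400]
plan((.49,-.02,.26),8,12)
E
```

```text
7.55 [0.52162714 0.31894415 0.18568539] [ 0.8785737   0.08794347 -3.39916548] [-0.01533274 -0.10310694  0.04386625] 14.230656023655566
[182, 179, 180, 180, 179, 180, 179, 180, 180, 178, 181, 179, 178, 179, 181, 180, 179, 178, 179, 179, 179, 180, 181, 179, 180, 180, 178, 179, 180, 181, 180, 182, 183, 180, 180, 178, 180, 180, 179, 180, 179, 180, 178, 180, 178, 181, 179, 180, 179, 179, 180, 178, 180, 180, 180, 179, 180, 178, 182, 177, 181, 180, 181, 179, 181, 179, 181, 180, 180, 180, 178, 179, 179, 180, 179, 179, 178, 178, 180, 179, 180, 180, 178, 179, 181, 180, 178, 177, 179, 179, 179, 179, 179, 179, 177, 180, 177, 178, 179, 180]
[-2.66, -0.94, -0.64] [0.01, -0.0, 0.52]
[-2.67, -0.91, -0.64] [0.01, -0.0, 0.52]
[-2.68, -0.89, -0.64] [0.01, -0.0, 0.52]
[-2.69, -0.87, -0.64] [0.01, -0.0, 0.52]
[-2.7, -0.84, -0.64] [0.01, -0.0, 0.52]
[-2.7, -0.82, -0.64] [0.01, -0.0, 0.52]
[-2.71, -0.79, -0.64] [0.01, -0.0, 0.52]
[-2.72, -0.77, -0.64] [0.01, -0.0, 0.52]
[-2.73, -0.74, -0.64] [0.01, -0.0, 0.52]
[-2.73, -0.72, -0.64] [0.01, -0.0, 0.52]
[-2.74, -0.69, -0.64] [0.01, -0.0, 0.52]
[-2.75, -0.67, -0.64] [0.01, -0.0, 0.52]
```

```bash
python3 - <<'E'
import cv2
f=cv2.imread('pics/wrist1.png')[50:290,380:520]
cv2.imwrite('pics/crop1.png',cv2.resize(f,None,fx=2.5,fy=2.5,interpolation=cv2.INTER_CUBIC))
f=cv2.imread('pics/wrist1.png')
a=cv2.resize(f[50:110,400:520],None,fx=6,fy=5,interpolation=cv2.INTER_CUBIC);b=cv2.resize(f[225:285,400:520],None,fx=6,fy=5,interpolation=cv2.INTER_CUBIC)
import numpy as np
cv2.imwrite('pics/crop1.png',np.vstack([a,b]))
E
```

```text
(no output)
```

View pics/crop1.png

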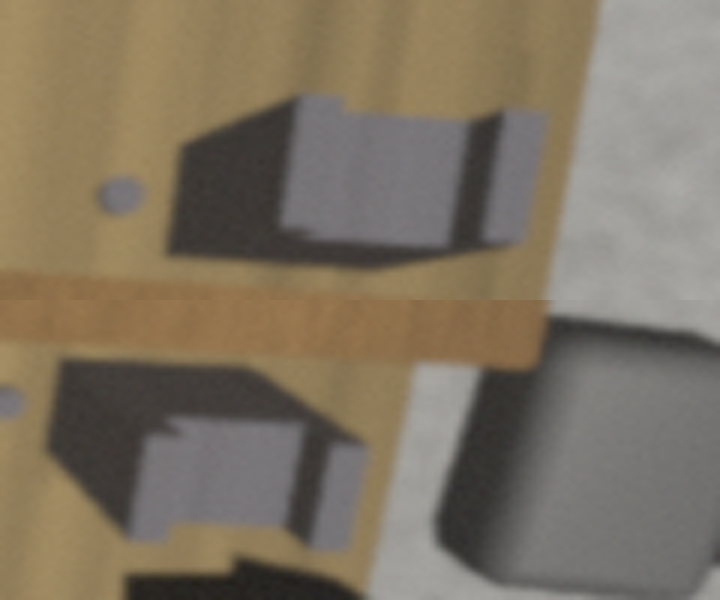

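Emit:
{"name": "carry_out", "arguments": {"series": [{"xyz": [-2.66,-0.94,-1.0],"twist": [0,0,0.53],"claw": 0},{"xyz": [-2.67,-0.91,-1.0],"twist": [0,0,0.53],"claw": 0},{"xyz": [-2.68,-0.89,-1.0],"twist": [0,0,0.53],"claw": 0},{"xyz": [-2.69,-0.87,-1.0],"twist": [0,0,0.53],"claw": 0},{"xyz": [-2.7,-0.84,-1.0],"twist": [0,0,0.53],"claw": 0},{"xyz": [-2.7,-0.82,-0.6],"twist": [0,0,0.53],"claw": 0},{"xyz": [-2.71,-0.79,-0.6],"twist": [0,0,0.53],"claw": 0},{"xyz": [-2.72,-0.77,-0.6],"twist": [0,0,0.53],"claw": 0}]}}

```text
t: 8.6
eef_pos: [0.4982, 0.091, 0.2485]
eef_rot: [[-0.174, 0.985, -0.004], [0.985, 0.174, -0.001], [-0.001, -0.004, -1.0]]
ft_force: [0.0, 0.1, -3.3]
gripper_width: 0.223
grasp_force: 30.0
```

```bash
python3 - <<'E'
from h import *
import json
s=snapshot('wrist')
# pose of wrist1 from printed; recompute camera-in-tool from present snapshot
st=read_state()
T=np.eye(4);T[:3,:3]=st['eef_rot'];T[:3,3]=st['eef_pos']
C=np.linalg.inv(T)@np.array(s['pose'])
s1=dict(s);s1['pose']=np.array([[0.981,0.189,0.052,0.477],[0.196,-0.947,-0.255,-0.033],[0.001,0.26,-0.966,0.45],[0,0,0,1.]])
print('cam in tool',np.round(C,4).tolist())
# fine pose: state at that moment
R=Rd(11.316);T1=np.eye(4);T1[:3,:3]=R;T1[:3,3]=[0.4900631,-0.09822361,0.30304034];s1['pose']=T1@C
print(np.round(s1['pose'],4).tolist())
u=lambda c,r:(400+(c+.5)/6-.5,50+(r+.5)/5-.5)
v=lambda c,r:(400+(c+.5)/6-.5,225+(r-300+.5)/5-.5)
z=.076
P=[(u(298,95),(-.02,.102,z)),(u(343,97),(-.013,.102,z)),(u(502,110),(.013,.102,z)),(u(547,113),(.02,.102,z)),(u(484,240),(.013,.078,z)),(u(523,243),(.02,.078,z)),(u(280,230),(-.02,.078,z)),
(v(130,540),(-.02,-.102,z)),(v(168,540),(-.013,-.102,z)),(v(147,430),(-.02,-.078,z)),(v(368,447),(.02,-.078,z)),(v(348,550),(.02,-.102,z)),(v(310,547),(.013,-.102,z)),(v(328,442),(.013,-.078,z))]
q,r=fitpose(s1,P,[.61,-.05,.14]);print(q,np.degrees(q[2]));print(np.round(r,1).tolist())
B=[((275,6),(-.185,.165,.012)),((502,23),(.065,.165,.012)),((264,293),(-.185,-.165,.012))]
q2,r2=fitpose(s1,P+B,[.61,-.05,.14]);print(q2,np.degrees(q2[2]));print(np.round(r2[-3:],1).tolist())
for n,px,zz in (('notch',(313,123),.034),('knobtop',(306,236),.088),('tab',(287,120),.049)): print(n,local(q,at(s1,px,zz))*1000,at(s1,px,zz))
st=read_state();print(st['t'],st['eef_pos'])
save(s,'wrist5')
E
```

```text
cam in tool [[0.0058, -0.9669, -0.2552, 0.0706], [1.0, 0.005, 0.0035, 0.0006], [-0.0021, -0.2553, 0.9669, -0.1467], [0.0, 0.0, 0.0, 1.0]]
[[0.9794, 0.1946, 0.0536, 0.4768], [0.2019, -0.9471, -0.2496, -0.0288], [0.0021, 0.2553, -0.9669, 0.4497], [0.0, 0.0, 0.0, 1.0]]
[ 0.62166869 -0.0372736   0.13698692] 7.848772601512514
[[0.3, -0.4], [0.0, -0.1], [0.3, -0.2], [-0.0, -0.1], [-0.6, 0.2], [-0.0, 0.2], [-0.2, -0.8], [-0.3, 0.1], [-0.2, 0.5], [0.0, 0.6], [0.3, -0.5], [-0.1, 0.2], [-0.1, 0.5], [0.5, 0.1]]
[ 0.62144893 -0.03725427  0.13913046] 7.971587916082146
[[7.4, -0.9], [10.6, 1.9], [7.0, 1.2]]
notch [-145.10746869   44.58312672] [ 0.47183237 -0.01292384  0.034     ]
knobtop [-144.70501316  -66.5332428 ] [ 0.48740499 -0.12294431  0.088     ]
tab [-171.92486875   45.2289087 ] [ 0.44517801 -0.01594627  0.049     ]
8.65 [0.49799634 0.08567517 0.24871161]
```

```bash
cat > f1.py <<'E'
from h import *
s1=dict(camera_matrix=np.array([[373.484,0,315.376],[0,373.484,237.147],[0,0,1]]),k1=-.05279)
P0=np.array([[0.981,0.189,0.052,0.477],[0.196,-0.947,-0.255,-0.033],[0.001,0.26,-0.966,0.45],[0,0,0,1.]])
U,_,V=np.linalg.svd(P0[:3,:3]);P0[:3,:3]=U@V;s1['pose']=P0
u=lambda c,r:(400+(c+.5)/6-.5,50+(r+.5)/5-.5)
v=lambda c,r:(400+(c+.5)/6-.5,225+(r-300+.5)/5-.5)
z=.076
P=[(u(298,95),(-.02,.102,z)),(u(343,97),(-.013,.102,z)),(u(502,110),(.013,.102,z)),(u(547,113),(.02,.102,z)),(u(484,240),(.013,.078,z)),(u(523,243),(.02,.078,z)),(u(280,230),(-.02,.078,z)),
(v(130,540),(-.02,-.102,z)),(v(168,540),(-.013,-.102,z)),(v(147,430),(-.02,-.078,z)),(v(368,447),(.02,-.078,z)),(v(348,550),(.02,-.102,z)),(v(310,547),(.013,-.102,z)),(v(328,442),(.013,-.078,z))]
E
python3 - <<'E'
from f1 import *
q,r=fitpose(s1,P,[.61,-.05,.14]);print(q,np.degrees(q[2]),np.abs(r).max())
for n,px,zz in (('c',(275,6),.012),('c',(502,23),.012),('c',(264,293),.012),('st',(390,104),.042),('st',(510,114),.042),('st',(491,238),.042),('st',(376,230),.042),('rail l',(303,2),.034),('rail r',(339,2),.034),('notch',(313,123),.034),('knobtop',(306,236),.088),('tab',(287,120),.049)): print(n,np.round(local(q,at(s1,px,zz))*1000,1),np.round(at(s1,px,zz),3))
# check free camera height shift
def g(a):
    s=dict(s1);p=P0.copy();p[2,3]+=a[3];s['pose']=p
    return np.concatenate([proj(s,[a[0]+np.cos(a[2])*l[0]-np.sin(a[2])*l[1],a[1]+np.sin(a[2])*l[0]+np.cos(a[2])*l[1],l[2]])-p_ for p_,l in P])
print(least_squares(g,[*q,0]).x)
E
```

```text
[ 0.6218958  -0.04431068  0.1327366 ] 7.605246809507321 0.6359339448249557
c [-193.2  163.3] [0.409 0.092 0.012]
c [ 52.2 165.4] [0.652 0.127 0.012]
c [-194.4 -164.7] [ 0.451 -0.233  0.012]
st [-66.4  69. ] [0.547 0.015 0.042]
st [62.5 68.9] [0.675 0.032 0.042]
st [ 66.3 -67.3] [ 0.697 -0.102  0.042]
st [-67.  -66.5] [ 0.564 -0.119  0.042]
rail l [-162.7  162.1] [0.439 0.095 0.034]
rail r [-126.6  164.5] [0.475 0.102 0.034]
notch [-145.2   44.8] [ 0.472 -0.019  0.034]
knobtop [-144.9  -66.3] [ 0.487 -0.129  0.088]
tab [-172.    45.5] [ 0.445 -0.022  0.049]
[ 6.22050501e-01 -4.43060834e-02  1.32575604e-01  4.08540908e-04]
```

```bash
python3 - <<'E'
from h import *
plan((.6217,-.0428,.135),7.7,7)
E
```

```text
[-2.1, 1.44, 1.63] [-0.05, 0.05, 0.28]
[-2.09, 1.45, 1.63] [-0.05, 0.05, 0.28]
[-2.09, 1.46, 1.63] [-0.05, 0.05, 0.28]
[-2.08, 1.47, 1.63] [-0.05, 0.05, 0.28]
[-2.07, 1.48, 1.63] [-0.05, 0.05, 0.28]
[-2.07, 1.49, 1.63] [-0.05, 0.05, 0.28]
[-2.06, 1.5, 1.62] [-0.05, 0.05, 0.28]
```

Emit:
{"name": "carry_out", "arguments": {"series": [{"xyz": [-2.1,1.45,1.0],"twist": [-0.05,0.05,0.28],"claw": 0},{"xyz": [-2.1,1.45,1.2],"twist": [-0.05,0.05,0.28],"claw": 0},{"xyz": [-2.09,1.46,1.6],"twist": [-0.05,0.05,0.28],"claw": 0},{"xyz": [-2.08,1.47,1.8],"twist": [-0.05,0.05,0.28],"claw": 0},{"xyz": [-2.07,1.48,2],"twist": [-0.05,0.05,0.28],"claw": 0},{"xyz": [-2.07,1.49,2],"twist": [-0.05,0.05,0.28],"claw": 0},{"xyz": [-2.06,1.5,1.8],"twist": [-0.05,0.05,0.28],"claw": 0},{"xyz": [0,0,0],"twist": [0,0,0],"claw": 0}]}}

```text
t: 9.65
eef_pos: [0.6249, -0.0382, 0.1322]
eef_rot: [[-0.136, 0.991, 0.001], [0.991, 0.136, 0.005], [0.005, 0.002, -1.0]]
ft_force: [-1.1, 1.0, -3.4]
gripper_width: 0.223
grasp_force: 30.0
```

Emit:
{"name": "carry_out", "arguments": {"series": [{"xyz": [0,0,0],"twist": [0,0,0],"claw": 0},{"xyz": [0,0,0],"twist": [0,0,0],"claw": 0},{"xyz": [0,0,0],"twist": [0,0,0],"claw": 0},{"xyz": [0,0,0],"twist": [0,0,0],"claw": 0},{"xyz": [0,0,0],"twist": [0,0,0],"claw": 0},{"xyz": [0,0,0],"twist": [0,0,0],"claw": 0},{"xyz": [0,0,0],"twist": [0,0,0],"claw": 0},{"xyz": [0,0,0],"twist": [0,0,0],"claw": 0}]}}

```text
t: 10.65
eef_pos: [0.6249, -0.0344, 0.1361]
eef_rot: [[-0.14, 0.99, 0.005], [0.99, 0.14, 0.007], [0.006, 0.006, -1.0]]
ft_force: [0.5, 0.1, -3.1]
gripper_width: 0.224
grasp_force: 30.0
```

```bash
python3 - <<'E'
from h import *
st=read_state();print(st['t'],st['eef_pos'],st['eef_rot'].round(4).tolist(),np.degrees(np.arctan2(st['eef_rot'][1,1],st['eef_rot'][0,1])))
s=snapshot('wrist');save(s,'wrist6');print(np.round(s['pose'],4).tolist())
t=snapshot('top');save(t,'top6')
cv2.imwrite('pics/mix6.png',np.hstack([s['frame'][0:300,200:440],cv2.resize(t['frame'][180:300,250:400],None,fx=2.5,fy=2.5)]))
E
```

```text
10.65 [ 0.62492484 -0.03444401  0.13610556] [[-0.1399, 0.9901, 0.0051], [0.9901, 0.1399, 0.007], [0.0062, 0.006, -1.0]] 8.041312627005604
[[0.9901, 0.1338, 0.0416, 0.6151], [0.14, -0.9579, -0.2506, 0.0301], [0.0063, 0.254, -0.9672, 0.283], [0.0, 0.0, 0.0, 1.0]]
```

View pics/mix6.png

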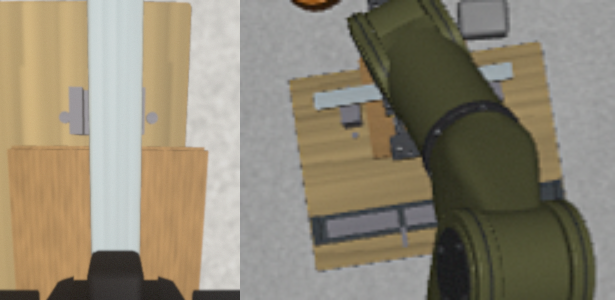

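```bash
python3 - <<'E'
from h import *
s=snapshot('wrist');q=[.6219,-.0443,.1335]
c,n=np.cos(q[2]),np.sin(q[2]);W=lambda l:[q[0]+c*l[0]-n*l[1],q[1]+n*l[0]+c*l[1],l[2]]
for l in ((-.02,.102,.076),(-.013,.102,.076),(-.02,.078,.076),(-.013,.078,.076)): print(l,proj(s,W(l)).round(1))
f=cv2.cvtColor(s['frame'],cv2.COLOR_BGR2GRAY).astype(int)
for r in (95,110,125): print(r,f[r,264:296].tolist())
print(f[80:142,278].tolist())
print('bar rows',[ (r,f[r,280:350].tolist()) for r in (20,200)])
h,w=f.shape
plan((.6217,-.0428,.10),7.65,6)
E
```

```text
(-0.02, 0.102, 0.076) [268.9  85.5]
(-0.013, 0.102, 0.076) [282.3  85.5]
(-0.02, 0.078, 0.076) [269.8 132.7]
(-0.013, 0.078, 0.076) [282.8 132.8]
95 [177, 180, 180, 177, 168, 160, 155, 153, 152, 153, 153, 153, 150, 154, 155, 156, 153, 144, 111, 107, 141, 154, 155, 152, 154, 184, 200, 205, 210, 211, 211, 211]
110 [172, 175, 175, 177, 173, 161, 153, 150, 152, 153, 154, 154, 154, 152, 152, 152, 152, 144, 115, 103, 132, 149, 155, 151, 152, 178, 194, 203, 208, 211, 212, 212]
125 [177, 177, 180, 179, 174, 164, 154, 154, 153, 152, 153, 153, 152, 154, 151, 154, 152, 145, 122, 102, 122, 147, 156, 155, 156, 169, 189, 201, 207, 210, 209, 211]
[169, 171, 169, 169, 170, 169, 164, 157, 153, 155, 153, 154, 154, 152, 154, 155, 152, 153, 152, 153, 154, 152, 153, 153, 152, 153, 152, 155, 153, 153, 152, 153, 154, 152, 155, 154, 152, 152, 151, 152, 153, 152, 154, 153, 152, 151, 153, 152, 153, 151, 152, 152, 151, 143, 126, 150, 165, 171, 169, 171, 169, 170]
bar rows [(20, [166, 165, 162, 162, 159, 159, 161, 164, 178, 194, 203, 206, 208, 209, 210, 210, 211, 211, 212, 212, 212, 210, 205, 206, 204, 206, 207, 207, 208, 210, 210, 209, 212, 210, 211, 211, 207, 205, 204, 205, 205, 205, 206, 207, 208, 208, 208, 207, 206, 205, 205, 206, 207, 204, 203, 203, 203, 203, 203, 203, 204, 196, 181, 170, 170, 171, 169, 169, 170, 171]), (200, [156, 153, 151, 147, 149, 153, 154, 152, 150, 143, 155, 189, 200, 204, 209, 208, 209, 209, 208, 210, 210, 211, 208, 205, 204, 204, 202, 204, 203, 205, 205, 208, 207, 206, 208, 204, 205, 204, 202, 205, 207, 206, 206, 204, 205, 204, 202, 202, 204, 205, 210, 208, 208, 207, 204, 205, 203, 202, 197, 184, 162, 156, 155, 155, 158, 156, 153, 152, 149, 152])]
[-0.13, -0.08, 0.6] [0.06, -0.06, 0.07]
[-0.13, -0.08, 0.6] [0.06, -0.06, 0.07]
[-0.13, -0.08, 0.6] [0.06, -0.06, 0.07]
[-0.13, -0.07, 0.6] [0.06, -0.06, 0.07]
[-0.13, -0.07, 0.6] [0.06, -0.06, 0.07]
[-0.13, -0.07, 0.6] [0.06, -0.06, 0.07]
```

```bash
python3 - <<'E'
from h import *
st=read_state();s=snapshot('wrist');R=st['eef_rot'];p=st['eef_pos']
f=cv2.cvtColor(s['frame'],cv2.COLOR_BGR2GRAY).astype(int);print(f[240:300,308].tolist())
for px,z in (((315,20),.137),((315,200),.137),((315,250.5),.163)): print(np.round((R.T@(at(s,px,z)-p))*1000,1))
# same measure at wrist3 for handle far edge: tool x of handle edge there was
E
```

```text
[204, 204, 205, 203, 204, 204, 203, 204, 202, 182, 139, 81, 51, 47, 50, 48, 48, 44, 47, 46, 48, 47, 41, 44, 45, 42, 42, 44, 41, 45, 44, 46, 46, 46, 47, 46, 49, 50, 51, 54, 53, 55, 58, 52, 53, 55, 55, 54, 54, 53, 54, 53, 52, 53, 54, 52, 49, 52, 52, 54]
[ 1.07e+02  1.00e-01 -3.00e-01]
[42.1  0.1 -0.7]
[ 29.3   0.1 -26.7]
```

```bash
python3 - <<'E'
from h import *
st=read_state();s=snapshot('wrist')
T=np.eye(4);T[:3,:3]=st['eef_rot'];T[:3,3]=st['eef_pos'];C=np.linalg.inv(T)@s['pose'];print(np.round(C,4).tolist())
R=Rd(14.117);T=np.eye(4);T[:3,:3]=R;T[:3,3]=[0.52131363,0.31591543,0.09119512];s['pose']=T@C
for n,px,z in (('far handle',(315,209.7),.04),('near handle bottom',(315,300.7),.014),('far end',(315,39.5),.014),('near end',(315,407.5),.014),('near end bottom',(315,407.5),.0)): print(n,np.round(R.T@(at(s,px,z)-T[:3,3])*1000,1))
f=cv2.imread('pics/wrist3.png',0)
import sys
for c in (308,315,322): print(f[384:416,c].tolist())
E
```

```text
[[0.0002, -0.9656, -0.2599, 0.0662], [1.0, 0.0001, 0.0003, 0.0001], [-0.0003, -0.2599, 0.9656, -0.1465], [0.0, 0.0, 0.0, 1.0]]
far handle [28.3 -0.  51.2]
near handle bottom [-36.9  -0.   77.2]
far end [118.6  -0.   77.2]
near end [-120.4   -0.    77.2]
near end bottom [-1.321e+02 -1.000e-01  9.120e+01]
[159, 159, 159, 159, 159, 158, 159, 160, 157, 156, 158, 157, 156, 158, 157, 158, 157, 157, 158, 158, 156, 158, 156, 154, 150, 153, 153, 154, 154, 153, 151, 152]
[158, 157, 158, 159, 156, 157, 158, 158, 158, 158, 156, 158, 158, 157, 160, 157, 159, 157, 156, 157, 157, 155, 155, 154, 149, 151, 152, 151, 151, 152, 153, 153]
[153, 154, 153, 151, 154, 153, 152, 152, 154, 153, 151, 153, 154, 153, 153, 154, 153, 154, 153, 151, 152, 152, 152, 152, 153, 155, 155, 155, 154, 153, 154, 153]
```

```bash
python3 - <<'E'
from h import *
st=read_state();s=snapshot('wrist')
R=st['eef_rot'];p=st['eef_pos']
print('now far handle',np.round(R.T@(at(s,(310,250.5),.137)-p)*1000,1))
T=np.eye(4);T[:3,:3]=R;T[:3,3]=p;C=np.linalg.inv(T)@s['pose'];R=Rd(14.117);T=np.eye(4);T[:3,:3]=R;T[:3,3]=[0.52131363,0.31591543,0.09119512];s['pose']=T@C
for n,px,z in (('far handle',(315,210),.014),('near handle',(315,300.7),.04)): print(n,np.round(R.T@(at(s,px,z)-T[:3,3])*1000,1))
E
```

```text
now far handle [21.3 -2.  -0.8]
far handle [23.   0.  77.2]
near handle [-24.9   0.   51.2]
```

```bash
python3 - <<'E'
from h import *
plan((.6216,-.0417,.10),7.65,4)
E
```

```text
[-0.17, -0.11, 0.9] [0.09, -0.09, 0.1]
[-0.17, -0.11, 0.9] [0.09, -0.09, 0.1]
[-0.17, -0.11, 0.9] [0.09, -0.09, 0.1]
[-0.17, -0.11, 0.9] [0.09, -0.09, 0.1]
```

Emit:
{"name": "carry_out", "arguments": {"series": [{"xyz": [-0.17,-0.11,0.9],"twist": [0.09,-0.09,0.1],"claw": 0},{"xyz": [-0.17,-0.11,0.9],"twist": [0.09,-0.09,0.1],"claw": 0},{"xyz": [-0.17,-0.11,0.9],"twist": [0.09,-0.09,0.1],"claw": 0},{"xyz": [-0.17,-0.11,0.9],"twist": [0.09,-0.09,0.1],"claw": 0},{"xyz": [0,0,0],"twist": [0,0,0],"claw": 0},{"xyz": [0,0,0],"twist": [0,0,0],"claw": 0},{"xyz": [0,0,0],"twist": [0,0,0],"claw": 0},{"xyz": [0,0,0],"twist": [0,0,0],"claw": 0}]}}

```text
t: 11.95
eef_pos: [0.6219, -0.0416, 0.1004]
eef_rot: [[-0.133, 0.991, 0.0], [0.991, 0.133, -0.0], [-0.0, 0.0, -1.0]]
ft_force: [0.0, -0.1, -3.2]
gripper_width: 0.225
grasp_force: 30.0
```

```bash
python3 - <<'E'
from h import *
st=read_state();print(st['eef_pos'],st['eef_rot'].round(4).tolist())
plan((.6216,-.0417,.076),7.65,4)
E
```

```text
[ 0.62185299 -0.04155518  0.10038819] [[-0.1331, 0.9911, 0.0004], [0.9911, 0.1331, -0.0001], [-0.0002, 0.0003, -1.0]]
[-0.0, -0.01, 0.61] [0.0, 0.0, -0.0]
[-0.0, -0.01, 0.61] [0.0, 0.0, -0.0]
[-0.0, -0.01, 0.61] [0.0, 0.0, -0.0]
[-0.0, -0.01, 0.61] [0.0, 0.0, -0.0]
```

Emit:
{"name": "carry_out", "arguments": {"series": [{"xyz": [0,0,0.6],"twist": [0,0,0],"claw": 0},{"xyz": [0,0,0.6],"twist": [0,0,0],"claw": 0},{"xyz": [0,0,0.5],"twist": [0,0,0],"claw": 0},{"xyz": [0,0,0.4],"twist": [0,0,0],"claw": 0},{"xyz": [0,0,0.2],"twist": [0,0,0],"claw": 0},{"xyz": [0,0,0.1],"twist": [0,0,0],"claw": 0},{"xyz": [0,0,0.1],"twist": [0,0,0],"claw": 0},{"xyz": [0,0,0],"twist": [0,0,0],"claw": 0}]}}

```text
t: 12.95
eef_pos: [0.6217, -0.0416, 0.0751]
eef_rot: [[-0.133, 0.991, -0.0], [0.991, 0.133, -0.0], [-0.0, -0.0, -1.0]]
ft_force: [-0.4, -0.0, -2.9]
gripper_width: 0.225
grasp_force: 30.0
```

Emit:
{"name": "carry_out", "arguments": {"series": [{"xyz": [0,0,0.05],"twist": [0,0,0],"claw": 0},{"xyz": [0,0,0.05],"twist": [0,0,0],"claw": 0},{"xyz": [0,0,0.05],"twist": [0,0,0],"claw": 0},{"xyz": [0,0,0],"twist": [0,0,0],"claw": 0},{"xyz": [0,0,0],"twist": [0,0,0],"claw": 0},{"xyz": [0,0,0],"twist": [0,0,0],"claw": 0},{"xyz": [0,0,0],"twist": [0,0,0],"claw": 0},{"xyz": [0,0,0],"twist": [0,0,0],"claw": 0}]}}

```text
t: 13.95
eef_pos: [0.6217, -0.0416, 0.075]
eef_rot: [[-0.133, 0.991, 0.0], [0.991, 0.133, -0.001], [-0.001, 0.0, -1.0]]
ft_force: [-3.5, -0.3, 7.3]
gripper_width: 0.221
grasp_force: 30.0
```

Emit:
{"name": "carry_out", "arguments": {"series": [{"xyz": [0,0,0],"twist": [0,0,0],"claw": 0.6},{"xyz": [0,0,0],"twist": [0,0,0],"claw": 0.7},{"xyz": [0,0,0],"twist": [0,0,0],"claw": 0.7},{"xyz": [0,0,-1],"twist": [0,0,0],"claw": 0.7},{"xyz": [0,0,-2],"twist": [0,0,0],"claw": 0.7},{"xyz": [0,0,-3],"twist": [0,0,0],"claw": 0.7},{"xyz": [0,0,-4],"twist": [0,0,0],"claw": 0.7},{"xyz": [0,0,-3],"twist": [0,0,0],"claw": 0.7}]}}

```text
t: 14.95
eef_pos: [0.6224, -0.0414, 0.2069]
eef_rot: [[-0.133, 0.991, 0.003], [0.991, 0.133, 0.0], [-0.0, 0.003, -1.0]]
ft_force: [-0.1, 0.4, 0.1]
gripper_width: 0.699
grasp_force: 0.0
```

```bash
python3 - <<'E'
from h import *
st=read_state();print(st['t'],st['eef_pos'],st['joint_positions'])
s=snapshot('wrist');c=snapshot('scene')
cv2.imwrite('pics/mix7.png',np.hstack([s['frame'][:,160:480],cv2.resize(c['frame'][200:320,240:400],None,fx=3,fy=4)]))
q=[.6219,-.0443,.1335];cc,n=np.cos(q[2]),np.sin(q[2]);W=lambda l:[q[0]+cc*l[0]-n*l[1],q[1]+n*l[0]+cc*l[1],l[2]]
for l in ((-.01,.12,.076),(.01,.12,.076),(-.01,-.12,.076),(.01,-.12,.076),(0,.025,.076),(0,-.025,.102)):print(l,proj(s,W(l)).round(1))
E
```

```text
14.95 [ 0.62237165 -0.04135761  0.20694683] [ 0.26729077  0.75882612 -0.50512244  1.59563361  0.43942807  0.89939938
 -0.26426699]
(-0.01, 0.12, 0.076) [298.7  61.3]
(0.01, 0.12, 0.076) [327.7  61.3]
(-0.01, -0.12, 0.076) [301.9 366.3]
(0.01, -0.12, 0.076) [325.3 366.3]
(0, 0.025, 0.076) [313.4 197.6]
(0, -0.025, 0.102) [313.4 272.6]
```

View pics/mix7.png

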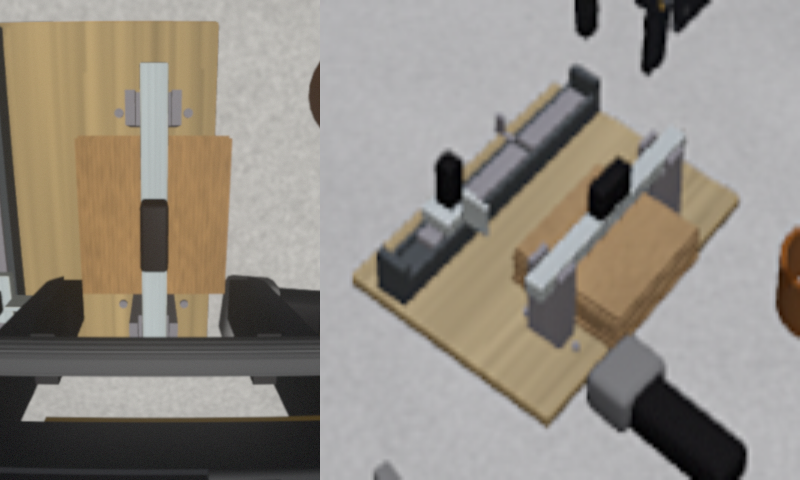

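```bash
python3 - <<'E'
from h import *
q=[.6219,-.0443,.1335];cc,n=np.cos(q[2]),np.sin(q[2]);W=lambda l:np.array([q[0]+cc*l[0]-n*l[1],q[1]+n*l[0]+cc*l[1],l[2]])
k=W((-.145,-.0663,.15));print(k,'notch',W((-.145,.0448,.034)))
plan(k,-82.35,14)
E
```

```text
[ 0.48701498 -0.12931012  0.15      ] notch [ 0.47222714 -0.01919868  0.034     ]
[-0.49, -1.06, 0.41] [0.03, -0.03, 6.43]
[-0.61, -1.0, 0.41] [0.03, -0.03, 6.43]
[-0.72, -0.92, 0.41] [0.03, -0.03, 6.43]
[-0.82, -0.84, 0.41] [0.03, -0.03, 6.43]
[-0.9, -0.74, 0.41] [0.03, -0.03, 6.43]
[-0.98, -0.63, 0.41] [0.03, -0.03, 6.43]
[-1.05, -0.52, 0.42] [0.03, -0.03, 6.43]
[-1.1, -0.4, 0.42] [0.03, -0.03, 6.43]
[-1.13, -0.27, 0.42] [0.03, -0.03, 6.43]
[-1.16, -0.14, 0.42] [0.03, -0.03, 6.43]
[-1.17, -0.01, 0.42] [0.03, -0.03, 6.43]
[-1.16, 0.12, 0.42] [0.03, -0.03, 6.43]
[-1.14, 0.25, 0.42] [0.03, -0.03, 6.43]
[-1.1, 0.37, 0.42] [0.03, -0.03, 6.43]
```

Emit:
{"name": "carry_out", "arguments": {"series": [{"xyz": [-0.49,-1.06,0.2],"twist": [0,0,6.43],"claw": 0.7},{"xyz": [-0.61,-1.0,0.4],"twist": [0,0,6.43],"claw": 0.7},{"xyz": [-0.72,-0.92,0.4],"twist": [0,0,6.43],"claw": 0.7},{"xyz": [-0.82,-0.84,0.4],"twist": [0,0,6.43],"claw": 0.7},{"xyz": [-0.9,-0.74,0.4],"twist": [0,0,6.43],"claw": 0.7},{"xyz": [-0.98,-0.63,0.4],"twist": [0,0,6.43],"claw": 0.7},{"xyz": [-1.05,-0.52,0.4],"twist": [0,0,6.43],"claw": 0.7},{"xyz": [-1.1,-0.4,0.4],"twist": [0,0,6.43],"claw": 0.7}]}}

```text
t: 16.05
eef_pos: [0.5423, -0.0922, 0.1735]
eef_rot: [[0.695, 0.719, -0.001], [0.719, -0.695, 0.0], [-0.0, -0.0, -1.0]]
ft_force: [0.5, 0.4, 0.6]
gripper_width: 0.698
grasp_force: 0.0
```

Emit:
{"name": "carry_out", "arguments": {"series": [{"xyz": [-1.13,-0.27,0.4],"twist": [0,0,6.43],"claw": 0.7},{"xyz": [-1.16,-0.14,0.4],"twist": [0,0,6.43],"claw": 0.7},{"xyz": [-1.17,-0.01,0.4],"twist": [0,0,6.43],"claw": 0.7},{"xyz": [-1.16,0.12,0.4],"twist": [0,0,6.43],"claw": 0.7},{"xyz": [-1.14,0.25,0.4],"twist": [0,0,6.43],"claw": 0.7},{"xyz": [-1.1,0.37,0.4],"twist": [0,0,6.43],"claw": 0.7},{"xyz": [0,0,0],"twist": [0,0,0],"claw": 0.6},{"xyz": [0,0,0],"twist": [0,0,0],"claw": 0.6}]}}

```text
t: 17.05
eef_pos: [0.4847, -0.1295, 0.1498]
eef_rot: [[0.991, 0.135, 0.001], [0.135, -0.991, 0.0], [0.001, -0.0, -1.0]]
ft_force: [-0.0, -0.8, -0.8]
gripper_width: 0.598
grasp_force: 0.0
```

```bash
python3 - <<'E'
from h import *
st=read_state();R=st['eef_rot'];p=st['eef_pos'];print(st['t'],p,st['joint_positions'],np.degrees(np.arctan2(R[1,1],R[0,1])))
s=snapshot('wrist');save(s,'wrist8')
q=[.6219,-.0443,.1335];cc,n=np.cos(q[2]),np.sin(q[2]);W=lambda l:np.array([q[0]+cc*l[0]-n*l[1],q[1]+n*l[0]+cc*l[1],l[2]])
print('pred knob',proj(s,W((-.145,-.0663,.088))),'notch',proj(s,W((-.145,.0448,.034))),'tab top',proj(s,W((-.175,.0448,.049))))
plan(W((-.145,-.0663,.056)),-82.35,5)
E
```

```text
17.05 [ 0.48471651 -0.12952058  0.14980326] [ 0.19916921  0.67280653 -0.04793524  2.02283892  0.06849829  0.4468775
 -1.33538179] -82.23532265902743
pred knob [314.82535681 251.18018078] notch [162.73561222 228.8494062 ] tab top [158.90851004 274.77878166]
[0.04, 0.0, 1.88] [-0.0, -0.01, 0.02]
[0.04, 0.0, 1.88] [-0.0, -0.01, 0.02]
[0.04, 0.0, 1.88] [-0.0, -0.01, 0.02]
[0.04, 0.0, 1.88] [-0.0, -0.01, 0.02]
[0.04, 0.0, 1.88] [-0.0, -0.01, 0.02]
```

View pics/wrist8.png

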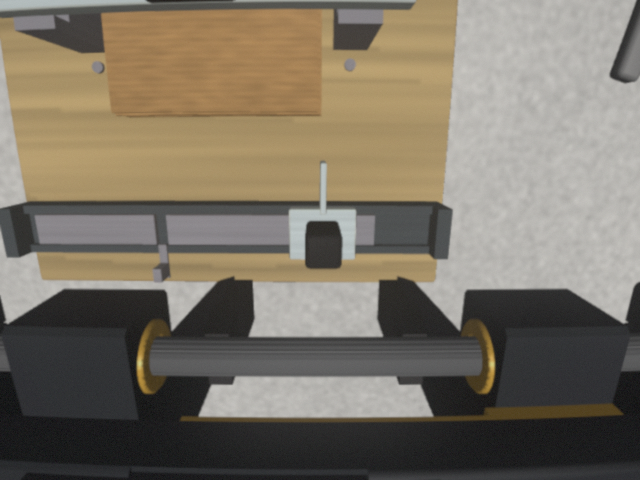

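```bash
python3 - <<'E'
from h import *
s=snapshot('wrist');q=[.6219,-.0443,.1335]
f=cv2.cvtColor(s['frame'],cv2.COLOR_BGR2GRAY).astype(int)
print('strip',f[228,148:176].tolist());print('tab',f[273,150:172].tolist());print('knob',f[255,300:350].tolist());print(f[215:275,323].tolist());print('carriage',f[225,284:362].tolist())
for n,px,z in (('notch',(160.5,228),.034),('tab',(159,273),.049),('knob',(323.7,255),.088),('carr',(322.5,225),.048)): print(n,np.round(local(q,at(s,px,z))*1000,1))
E
```

```text
strip [134, 134, 135, 134, 135, 131, 117, 94, 74, 71, 77, 80, 79, 82, 81, 81, 80, 83, 92, 124, 137, 139, 137, 138, 138, 137, 139, 137]
tab [142, 142, 140, 137, 137, 135, 135, 136, 136, 134, 125, 100, 76, 67, 69, 68, 65, 67, 66, 79, 110, 134]
knob [188, 187, 186, 184, 163, 99, 54, 51, 50, 54, 55, 54, 55, 55, 56, 56, 56, 54, 55, 54, 53, 56, 55, 53, 54, 54, 53, 55, 51, 53, 53, 55, 54, 53, 51, 54, 53, 52, 53, 52, 56, 95, 152, 180, 187, 190, 188, 187, 189, 187]
[190, 190, 188, 187, 180, 152, 95, 53, 48, 45, 44, 46, 46, 44, 45, 49, 44, 46, 46, 47, 51, 51, 53, 54, 56, 57, 61, 59, 57, 55, 58, 55, 56, 58, 55, 54, 58, 54, 54, 53, 53, 54, 55, 53, 56, 50, 53, 56, 54, 52, 54, 51, 57, 76, 107, 131, 138, 142, 144, 146]
carriage [137, 138, 138, 139, 146, 169, 188, 194, 192, 193, 194, 194, 194, 195, 194, 193, 193, 193, 194, 194, 191, 175, 120, 64, 46, 43, 47, 49, 46, 43, 49, 46, 47, 46, 45, 46, 46, 40, 43, 44, 46, 46, 48, 42, 43, 46, 43, 45, 45, 48, 44, 45, 46, 61, 108, 162, 189, 195, 193, 195, 195, 194, 195, 194, 194, 195, 195, 195, 194, 193, 190, 175, 138, 133, 136, 135, 136, 136]
notch [-144.2   46.4]
tab [-173.5   44.6]
knob [-147.2  -71.5]
carr [-138.5  -71.4]
```

```bash
python3 - <<'E'
from h import *
q=[.6219,-.0443,.1335];cc,n=np.cos(q[2]),np.sin(q[2]);W=lambda l:np.array([q[0]+cc*l[0]-n*l[1],q[1]+n*l[0]+cc*l[1],l[2]])
plan(W((-.145,-.0714,.056)),-82.35,4)
E
```

```text
[0.05, 0.13, 2.35] [-0.0, -0.01, 0.02]
[0.05, 0.13, 2.35] [-0.0, -0.01, 0.02]
[0.05, 0.13, 2.35] [-0.0, -0.01, 0.02]
[0.05, 0.13, 2.35] [-0.0, -0.01, 0.02]
```

Emit:
{"name": "carry_out", "arguments": {"series": [{"xyz": [0.1,0.25,1.5],"twist": [0,0,0],"claw": 0.65},{"xyz": [0.1,0.27,1.9],"twist": [0,0,0],"claw": 0.65},{"xyz": [0,0,2.5],"twist": [0,0,0],"claw": 0.65},{"xyz": [0,0,2.5],"twist": [0,0,0],"claw": 0.65},{"xyz": [0,0,1],"twist": [0,0,0],"claw": 0.65},{"xyz": [0,0,0],"twist": [0,0,0],"claw": 0.5},{"xyz": [0,0,0],"twist": [0,0,0],"claw": 0.3},{"xyz": [0,0,0],"twist": [0,0,0],"claw": 0}], "force": 20}}

```text
t: 18.15
eef_pos: [0.4873, -0.135, 0.0564]
eef_rot: [[0.991, 0.133, 0.001], [0.133, -0.991, -0.0], [0.001, 0.001, -1.0]]
ft_force: [-0.3, 0.0, -0.5]
gripper_width: 0.333
grasp_force: 0.0
```

Emit:
{"name": "carry_out", "arguments": {"series": [{"xyz": [0,0,0],"twist": [0,0,0],"claw": 0},{"xyz": [0,0,0],"twist": [0,0,0],"claw": 0},{"xyz": [0,0,0],"twist": [0,0,0],"claw": 0},{"xyz": [0,0,0],"twist": [0,0,0],"claw": 0},{"xyz": [0,0,0],"twist": [0,0,0],"claw": 0},{"xyz": [0,0,0],"twist": [0,0,0],"claw": 0},{"xyz": [0,0,0],"twist": [0,0,0],"claw": 0},{"xyz": [0,0,0],"twist": [0,0,0],"claw": 0}], "force": 30}}

```text
t: 19.15
eef_pos: [0.4872, -0.1347, 0.0562]
eef_rot: [[0.991, 0.133, 0.001], [0.133, -0.991, -0.0], [0.001, 0.0, -1.0]]
ft_force: [-0.5, 1.5, 6.1]
gripper_width: 0.251
grasp_force: 30.0
```

```bash
python3 - <<'E'
from h import *
st=read_state();q=[.6219,-.0443,.1335];print(st['t'],st['eef_pos'],local(q,st['eef_pos'])*1000,st['ft_force'],st['gripper_width'])
E
```

```text
19.15 [ 0.48719183 -0.13466527  0.05624738] [-145.53751585  -71.6310429 ] [-0.46515072  1.46083715  6.05420019] 0.2512220004118511
```

Emit:
{"name": "carry_out", "arguments": {"series": [{"xyz": [0,-0.8,0],"twist": [0,0,0],"claw": 0},{"xyz": [0,-1.4,0],"twist": [0,0,0],"claw": 0},{"xyz": [0,-1.6,0],"twist": [0,0,0],"claw": 0},{"xyz": [0,-1.6,0],"twist": [0,0,0],"claw": 0},{"xyz": [0,-1.4,0],"twist": [0,0,0],"claw": 0},{"xyz": [0,-0.8,0],"twist": [0,0,0],"claw": 0},{"xyz": [0,-0.4,0],"twist": [0,0,0],"claw": 0},{"xyz": [0,0,0],"twist": [0,0,0],"claw": 0}]}}

```text
t: 20.15
eef_pos: [0.4768, -0.0564, 0.0562]
eef_rot: [[0.991, 0.132, 0.001], [0.132, -0.991, -0.002], [0.001, 0.002, -1.0]]
ft_force: [-0.5, -1.0, 5.5]
gripper_width: 0.245
grasp_force: 30.0
```

Emit:
{"name": "carry_out", "arguments": {"series": [{"xyz": [0,-0.3,0],"twist": [0,0,0],"claw": 0},{"xyz": [0,-0.3,0],"twist": [0,0,0],"claw": 0},{"xyz": [0,-0.3,0],"twist": [0,0,0],"claw": 0},{"xyz": [0,-0.3,0],"twist": [0,0,0],"claw": 0},{"xyz": [0,-0.3,0],"twist": [0,0,0],"claw": 0},{"xyz": [0,-0.2,0],"twist": [0,0,0],"claw": 0},{"xyz": [0,0,0],"twist": [0,0,0],"claw": 0},{"xyz": [0,0,0],"twist": [0,0,0],"claw": 0}]}}

```text
t: 21.15
eef_pos: [0.4746, -0.0402, 0.0562]
eef_rot: [[0.991, 0.131, 0.002], [0.131, -0.991, -0.002], [0.001, 0.002, -1.0]]
ft_force: [0.7, -2.9, 6.6]
gripper_width: 0.245
grasp_force: 30.0
```

```bash
python3 - <<'E'
from h import *
st=read_state();q=[.6219,-.0443,.1335];print(st['t'],st['eef_pos'],local(q,st['eef_pos'])*1000,st['ft_force'],st['gripper_width'])
s=snapshot('wrist');save(s,'wrist9');cv2.imwrite('pics/crop9.png',cv2.resize(s['frame'][180:300,220:420],None,fx=4,fy=4,interpolation=cv2.INTER_CUBIC))
E
```

```text
21.15 [ 0.47460382 -0.04023604  0.05623475] [-145.44462726   23.63347989] [ 0.69431384 -2.86419951  6.62980497] 0.2454209370482076
```

View pics/crop9.png

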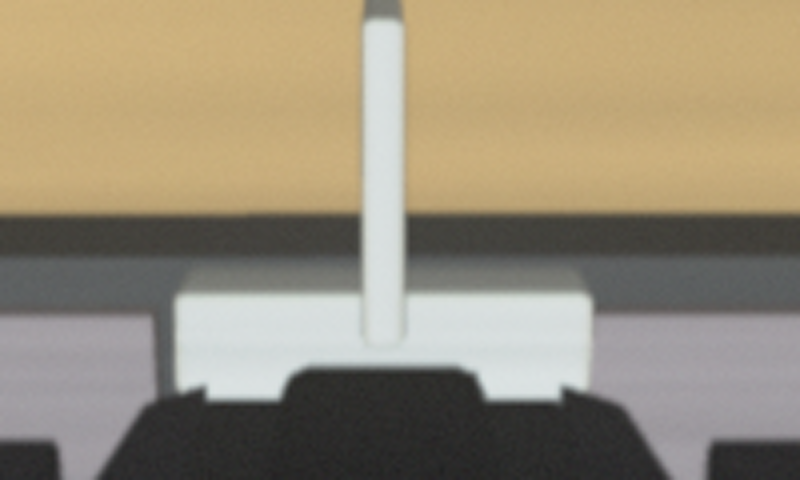

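```bash
python3 - <<'E'
from h import *
st=read_state();q=[.6219,-.0443,.1335];print(local(q,st['eef_pos'])*1000)
s=snapshot('wrist');f=cv2.cvtColor(s['frame'],cv2.COLOR_BGR2GRAY).astype(int)
for r in (262,270): print(f[r,250:272].tolist())
for px,z in (((258.6,264),.034),((263.7,264),.048),((367.8,264),.048)): print(np.round(local(q,at(s,px,z))*1000,1))
E
```

```text
[-145.47175284   23.64508948]
[160, 161, 161, 161, 161, 160, 160, 149, 115, 91, 91, 92, 100, 135, 197, 214, 217, 218, 219, 219, 218, 217]
[158, 158, 158, 156, 158, 158, 157, 151, 132, 98, 88, 95, 99, 135, 195, 212, 214, 218, 217, 217, 217, 217]
[-137.3   50.3]
[-132.4   45.8]
[-132.5    0.2]
```

Emit:
{"name": "carry_out", "arguments": {"series": [{"xyz": [0,-0.3,0],"twist": [0,0,0],"claw": 0},{"xyz": [0,-0.3,0],"twist": [0,0,0],"claw": 0},{"xyz": [0,-0.3,0],"twist": [0,0,0],"claw": 0},{"xyz": [0,-0.3,0],"twist": [0,0,0],"claw": 0},{"xyz": [0,-0.3,0],"twist": [0,0,0],"claw": 0},{"xyz": [0,-0.2,0],"twist": [0,0,0],"claw": 0},{"xyz": [0,-0.1,0],"twist": [0,0,0],"claw": 0},{"xyz": [0,0,0],"twist": [0,0,0],"claw": 0}]}}

```text
t: 22.25
eef_pos: [0.4722, -0.0225, 0.0562]
eef_rot: [[0.991, 0.131, 0.002], [0.131, -0.991, -0.002], [0.001, 0.002, -1.0]]
ft_force: [0.5, -2.9, 6.6]
gripper_width: 0.246
grasp_force: 30.0
```

Emit:
{"name": "carry_out", "arguments": {"series": [{"xyz": [0,-0.05,0],"twist": [0,0,0],"claw": 0},{"xyz": [0,-0.05,0],"twist": [0,0,0],"claw": 0},{"xyz": [0,-0.05,0],"twist": [0,0,0],"claw": 0},{"xyz": [0,-0.05,0],"twist": [0,0,0],"claw": 0},{"xyz": [0,0,0],"twist": [0,0,0],"claw": 0},{"xyz": [0,0,0],"twist": [0,0,0],"claw": 0},{"xyz": [0,0,0],"twist": [0,0,0],"claw": 0},{"xyz": [0,0,0],"twist": [0,0,0],"claw": 0}]}}

```text
t: 23.25
eef_pos: [0.4717, -0.0186, 0.0562]
eef_rot: [[0.991, 0.133, 0.001], [0.133, -0.991, 0.0], [0.001, 0.0, -1.0]]
ft_force: [-0.6, 0.9, 7.2]
gripper_width: 0.246
grasp_force: 30.0
```

```bash
python3 - <<'E'
from h import *
st=read_state();q=[.6219,-.0443,.1335];print(st['t'],local(q,st['eef_pos'])*1000,st['ft_force'])
E
```

```text
23.25 [-145.46427332   45.48155106] [-0.63098583  0.88085419  7.17164361]
```

Emit:
{"name": "carry_out", "arguments": {"series": [{"xyz": [0,-0.05,0],"twist": [0,0,0],"claw": 0},{"xyz": [0,0,0],"twist": [0,0,0],"claw": 0},{"xyz": [0,0,0],"twist": [0,0,0],"claw": 0},{"xyz": [0,0,0],"twist": [0,0,0],"claw": 0},{"xyz": [0,0,0],"twist": [0,0,0],"claw": 0},{"xyz": [0,0,0],"twist": [0,0,0],"claw": 0},{"xyz": [0,0,0],"twist": [0,0,0],"claw": 0},{"xyz": [0,0,0],"twist": [0,0,0],"claw": 0}]}}

```text
t: 24.25
eef_pos: [0.4716, -0.0178, 0.0562]
eef_rot: [[0.991, 0.133, 0.001], [0.133, -0.991, 0.0], [0.001, -0.0, -1.0]]
ft_force: [-0.7, 0.9, 7.4]
gripper_width: 0.252
grasp_force: 30.0
```

```bash
python3 - <<'E'
from h import *
st=read_state();q=[.6219,-.0443,.1335];print(st['t'],local(q,st['eef_pos'])*1000,st['ft_force'])
E
```

```text
24.25 [-145.47434418   46.23739311] [-0.72335169  0.93402433  7.40511334]
```

Emit:
{"name": "carry_out", "arguments": {"series": [{"xyz": [0,-0.03,0],"twist": [0,0,0],"claw": 0},{"xyz": [0,0,0],"twist": [0,0,0],"claw": 0},{"xyz": [0,0,0],"twist": [0,0,0],"claw": 0},{"xyz": [0,0,0],"twist": [0,0,0],"claw": 0},{"xyz": [0,0,0],"twist": [0,0,0],"claw": 0},{"xyz": [0,0,0],"twist": [0,0,0],"claw": 0},{"xyz": [0,0,0],"twist": [0,0,0],"claw": 0},{"xyz": [0,0,0],"twist": [0,0,0],"claw": 0}]}}

```text
t: 25.25
eef_pos: [0.4716, -0.0178, 0.0562]
eef_rot: [[0.991, 0.133, 0.001], [0.133, -0.991, 0.0], [0.001, 0.0, -1.0]]
ft_force: [-0.5, 0.4, 7.6]
gripper_width: 0.249
grasp_force: 30.0
```

```bash
python3 - <<'E'
from h import *
st=read_state();q=[.6219,-.0443,.1335];print(st['t'],local(q,st['eef_pos'])*1000,st['ft_force'])
s=snapshot('wrist');f=cv2.cvtColor(s['frame'],cv2.COLOR_BGR2GRAY).astype(int)
print(f[264,255:275].tolist(),f[264,358:378].tolist())
E
```

```text
25.25 [-145.45413659   46.31414388] [-0.47401547  0.36663745  7.60927918]
[163, 161, 161, 163, 162, 162, 163, 160, 167, 204, 215, 217, 218, 219, 218, 218, 219, 218, 218, 218] [221, 220, 219, 220, 220, 220, 220, 217, 214, 197, 164, 158, 161, 163, 165, 164, 164, 164, 164, 164]
```

Emit:
{"name": "carry_out", "arguments": {"series": [{"xyz": [0,-0.03,0],"twist": [0,0,0],"claw": 0},{"xyz": [0,0,0],"twist": [0,0,0],"claw": 0},{"xyz": [0,0,0],"twist": [0,0,0],"claw": 0},{"xyz": [0,0,0],"twist": [0,0,0],"claw": 0},{"xyz": [0,0,0],"twist": [0,0,0],"claw": 0},{"xyz": [0,0,0],"twist": [0,0,0],"claw": 0},{"xyz": [0,0,0],"twist": [0,0,0],"claw": 0},{"xyz": [0,0,0],"twist": [0,0,0],"claw": 0}]}}

```text
t: 26.3
eef_pos: [0.4716, -0.0177, 0.0562]
eef_rot: [[0.991, 0.133, 0.001], [0.133, -0.991, -0.0], [0.001, 0.0, -1.0]]
ft_force: [-0.1, 0.9, 7.7]
gripper_width: 0.245
grasp_force: 30.0
```

```bash
python3 - <<'E'
from h import *
st=read_state();q=[.6219,-.0443,.1335];print(st['t'],local(q,st['eef_pos'])*1000,st['ft_force'])
c=snapshot('scene');cv2.imwrite('pics/fin.png',cv2.resize(c['frame'][190:320,220:420],None,fx=4,fy=4))
E
```

```text
26.3 [-145.45241725   46.33766977] [-0.07498779  0.9088072   7.69353282]
```

View pics/fin.png

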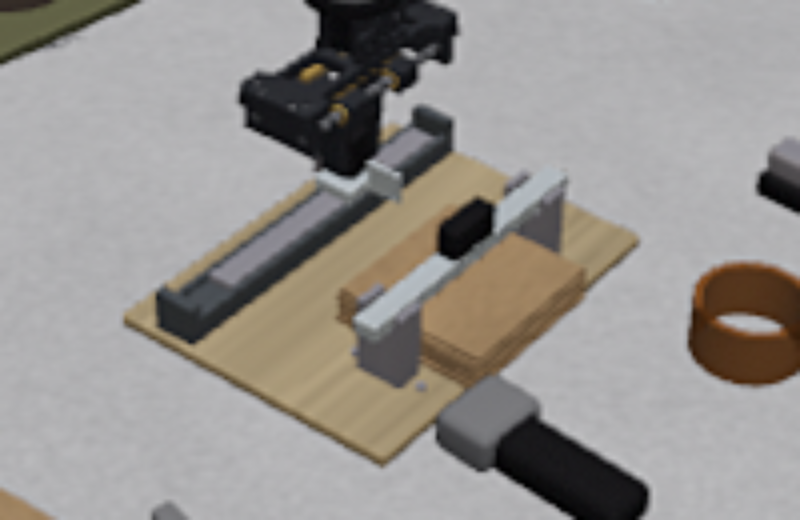

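```bash
python3 -c "
from bench import *
print(close_job())"
```

```text
the job is handed in; nothing more can be done
None
```

The job is handed in at about 26 s: the bar lies centred in both saddles, handle up and let go of, the stop has clicked into the notch beside the index tab, and the gripper is still holding its knob; the judge returned no verdict.

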